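# Load the device carrier into the probe station's blind receiver

## Robot

A 7-joint arm with a two-finger parallel gripper is mounted at the origin on the work surface. World frame = base frame: x ahead of the robot, y to its left, z up, the work surface at z = 0. Lengths are in m, angles in rad, forces in N, time in s.
With the tool pointing down it reaches from about 0.425 to 0.875 m from the base axis. Payload 4.7 kg.
Tool frame: the origin (TCP) lies midway between the tips of the shut fingers; the grasp point (between the pads) lies 19 mm behind it; z points along the fingers, y is the direction in which the jaws open and shut (so a half turn about z gives the same grasp; the last joint's range is limited). The gripper opens to 85 mm and grips with 20 to 120 N. Pads are 22 mm wide; open, the fingers measure 114 mm over their backs; the gripper's body (76 mm by 85 mm) begins 54 mm behind the grasp point. The pads swing forward as they close: fully open they stand 13 mm farther back than shut.
Start: joints at [1.19, 0.321, -0.07, 1.45, 0.023, 1.371, -0.057], TCP at [0.25, -0.6, 0.193] pointing down, gripper open.
Joint ranges: [-2.86, 2.86], [-0.3, 2.09], [-1.38, 1.24], [0.06, 2.45], [-1.56, 4.7], [0.09, 2.05], [-2.69, 2.69]. Speed limits (rad/s): [2.57, 2.57, 3.14, 3.14, 3.14, 3.14, 3.14].

## Interface

Orientations are given as a unit quaternion [x, y, z, w].
In Python, from workcell import bot gives the robot as it stands.
- The arm moves only by the tool drive_tool, never from a script. Its argument "motion" is a list of rows, each a list of 4 numbers: the shift along the tool's x, y, z in mm, then the turn about the tool's z in degrees. In form: [[tx, ty, tz, spin], ...]. A call has 1 to 8 rows; each row shifts and turns the pose as measured when the row begins, along the tool's axes as they then stand; what a row does not reach is not made up. A row lasts 1/8 s, in which the tool goes at most 62.5 mm and 10.7 degrees, less where a joint would pass 70% of its speed; a pose out of reach is approached as far as the arm can. A call is refused whole if a number of a shift passes 62.5 or a number of a turn 10.7, either way. A call with a gripper value outside its range is refused whole. "gripper" is the finger opening in mm, from 0 to 85.4, set as the call begins (left out, the last holds). The fingers move at their own pace and stop on an object; "grip_force" is the grip in N (left out, the last holds). Time passes only in rows, so rows that do not move let the fingers close. It gives the time, the measured TCP pose, the force and the opening at its end, in the units of the state.
- bot.observe(): the state, without advancing time (a new reading comes with each control period).
- bot.grab_frame(name): name is "scene" or "top" or "wrist"; returns the picture (480x640x3 uint8, blue, green, red); there is no depth.
- bot.camera_params(name): a dict with "mtx" (3x3 intrinsics, pixels), "cam_to_world" (4x4, takes a point from camera to world coordinates). Camera axes: x right, y up, looking along -z (the intrinsics and any distortion apply to the point x, -y, -z); pixel columns grow to the right and rows downward; lengths in m; the calibration is good to about 2 mm. A picture is of the moment at which its call begins: read the wrist's pose just before it. camera_params takes no time and is no camera call; for the wrist camera it gives the pose at the moment of the call.
- bot.hand_in(): hands the job in, once; it reports no verdict.
The state is a dict: "clock": time; "qpos": joint angles; "dq": joint speeds; "effort": joint torques, N m; "tcp_pos": TCP position; "tcp_rot": TCP orientation; "wrist_force": force on the tool from outside, world axes, zero at the start; "moment": the same for the moment, N m; "finger_gap": opening from 0.0 (shut) to 1.0 (fully open).
Only numpy, scipy, OpenCV 4.12 (cv2) and the standard library are available. Lean on these libraries where they do the work, as an engineer would, in place of code of your own. Each camera call takes 0.05 s, during which the arm holds its last target.

## Task

Pick up the narrow device carrier by its fin, lay it on the black receiver's open apron and slide it nose first into the covered channel until you feel it come up against the hidden stop inside. Seat it gently: never push on the stop harder than about 20 N. Leave it there, let go, and do not disturb the wide carrier or the other loose things on the bench.

Things in the scene. Friction and masses are not known exactly. Their poses are not given: they have to be found in the camera images.
- carrier_fin (a point): Narrow aluminium carrier, 140 to 250 g, flat on the bench: deck 120 x 40 x 10 thick, upright grip fin on its centre line 30 long x 12 thick x 40 tall (top 50 above the underside), white tile on the nose half. Point: the fin's centre, 30 above the underside. x along the deck to the nose, y through the fin's thickness, z up. Nose end 88 ahead (+x), tail 32 behind.
- receiver: Black block fixed to the bench, 205 long x 90 wide. Origin: below the centre of the channel's mouth, at bench level; x points into the channel, z up. Its floor is 12 above the bench, from x = -130 (open apron) to 75. Two low guides on the apron (top 21 above the bench) narrow from 67 apart at x = -40 to 43 at the mouth. A micrometer barrel sticks out 34 on the +y side at x = 50.
- mouth (a point): Centre of the channel's mouth on the channel floor, 12 above the bench; axes as the receiver's. The covered blind channel is 43 wide, 13 high; roof top 33 above the bench. A steel stop hidden inside has its face 30 to 62 in from the mouth, different each time; it is a damped buffer (yields at 6 N, then 8 N per mm, solid after 6). With the nose on it the fin's centre is 26 to 58 outside the mouth.
- wide_carrier_fin (a point): Wide carrier, not to be used: as the narrow one, but its deck is 60 wide (too wide for the channel). Point: the centre of its fin, axes as for the narrow one. The two may have changed places.
- driver: Screwdriver, 150 long, lying loose on the bench; origin under its middle, x along it.
- jar: Small amber glass jar, 48 in diameter x 60 tall, loose, standing; origin at the centre of its underside.
- sample_box: Clear plastic sample box, 60 x 60 x 22 tall, loose; origin at the centre of its underside.
- puck: Brass cylinder, 40 in diameter x 25 tall, loose, standing; origin at the centre of its underside.
There are look-alikes about, which are no part of the job. Leave any brown or red look-alike of the receiver alone.

How it is judged:
On the way:
1. the carrier's nose is at least 8 mm inside the channel, lying flat (x of carrier_fin in the frame of receiver above -0.08 m and z of carrier_fin in the frame of receiver between 0.039 and 0.047 m and angle between the x axis of carrier_fin and the x axis of receiver, either way round below 0.12 rad and y of carrier_fin in the frame of receiver between -0.012 and 0.012 m), for 0.05 s.
At the end, for the whole second after the job is handed in: The narrow carrier lies flat and still in the channel, its nose within 2 mm of the hidden stop, released (x of stop_c0 in the frame of carrier_fin between 0.085 and 0.092 m and z of carrier_fin in the frame of receiver below 0.0445 m and angle between the x axis of carrier_fin and the x axis of receiver, either way round below 0.08 rad and angle between carrier_fin's own z axis and vertical below 0.06 rad and linear speed of carrier below 0.01 m/s and y of carrier_fin in the frame of receiver between -0.006 and 0.006 m); the robot touches nothing.
It fails at once if the carrier is rammed on the stop (over 25 N) (contact force between carrier and stop_c0 above 25 N).
It fails at once if the wide carrier is disturbed (moved over 25 mm) (distance of wide_carrier_fin from where it was at the start of the episode above 0.025 m).
It fails at once if another loose thing is disturbed (moved over 25 mm) (distance of any of driver, jar, sample_box, puck from where it was at the start of the episode above 0.025 m).
It also fails if it takes over 54 s, if anything falls off the work surface, if the arm or the gripper's body presses on something with over 40 N, if the wrist force passes 120 N, or if a joint passes its speed limit or range.

## Working session

There is one attempt and no reset: what is moved stays moved. The work goes in short steps, Python scripts to look and compute and a tool call to move; the robot and the scene stay as the last step left them, time stands still between calls to the robot, and variables do not carry over. Pictures are saved under pics/ and viewed, and the job is handed in when it is done.

Besides the shell and the picture viewer there is one more tool, called after ">>>" as name(argument=value, ...), one argument or row to a line, values as JSON. drive_tool: Moves the arm, as the interface text tells. Its arguments: {"type":"object","properties":{"motion":{"type":"array","items":{"type":"array","items":{"type":"number"}}},"gripper":{"type":"number"},"grip_force":{"type":"number"}},"required":["motion"]}

```bash
mkdir -p pics; python3 - <<'E'
from workcell import bot
import cv2,numpy as np
o=bot.observe();print({k:np.round(v,3) for k,v in o.items()})
for n in("scene","top","wrist"):
    p=bot.camera_params(n);print(n,np.round(p['mtx'],1).tolist(),np.round(p['cam_to_world'],4).tolist(),[k for k in p])
    cv2.imwrite(f"pics/{n}0.png",bot.grab_frame(n))
E
```

```text
{'clock': np.float64(0.0), 'qpos': array([ 1.19 ,  0.322, -0.07 ,  1.452,  0.023,  1.371, -0.057]), 'dq': array([ 0.002,  0.   ,  0.   ,  0.002,  0.   , -0.   , -0.   ]), 'effort': array([ 1.0000e-03, -4.9357e+01, -3.8200e-01, -3.1433e+01,  1.3000e-02,
        1.1000e-02,  0.0000e+00]), 'tcp_pos': array([ 0.25 , -0.599,  0.192]), 'tcp_rot': array([ 0.981,  0.196, -0.   , -0.001]), 'wrist_force': array([ 0.24 , -0.298,  0.077]), 'moment': array([-0.004,  0.046, -0.006]), 'finger_gap': np.float64(1.0)}
scene [[503.7, 0.0, 319.1], [0.0, 503.7, 240.5], [0.0, 0.0, 1.0]] [[-0.3559, -0.4825, 0.8004, 1.4549], [0.9343, -0.2021, 0.2936, 0.3321], [0.02, 0.8523, 0.5227, 0.6842], [0.0, 0.0, 0.0, 1.0]] ['mtx', 'cam_to_world']
top [[466.2, 0.0, 318.0], [0.0, 466.2, 241.3], [0.0, 0.0, 1.0]] [[-0.0138, 0.9815, -0.1908, 0.341], [-0.9997, -0.0173, -0.0163, -0.0342], [-0.0193, 0.1906, 0.9815, 0.9401], [0.0, 0.0, 0.0, 1.0]] ['mtx', 'cam_to_world']
wrist [[381.4, 0.0, 319.9], [0.0, 381.4, 247.6], [0.0, 0.0, 1.0]] [[0.385, 0.8831, 0.2683, 0.3179], [-0.9229, 0.369, 0.1096, -0.5689], [-0.0022, -0.2899, 0.9571, 0.3718], [0.0, 0.0, 0.0, 1.0]] ['mtx', 'cam_to_world']
```

View pics/top0.png

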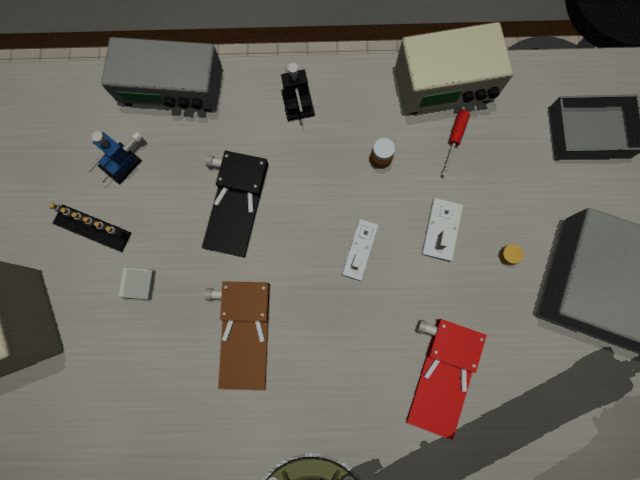

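View pics/scene0.png

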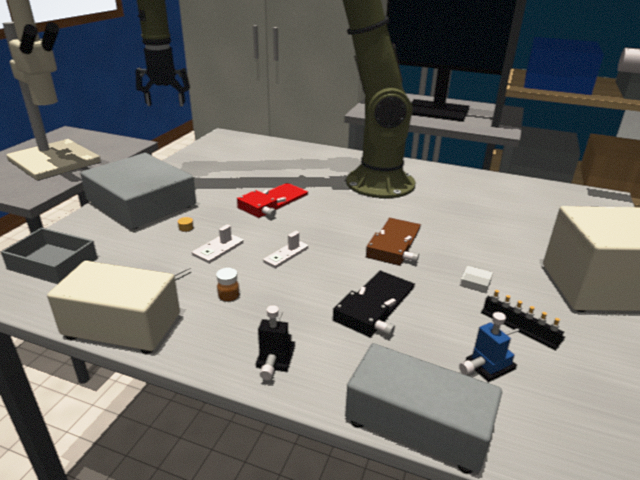

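View pics/wrist0.png

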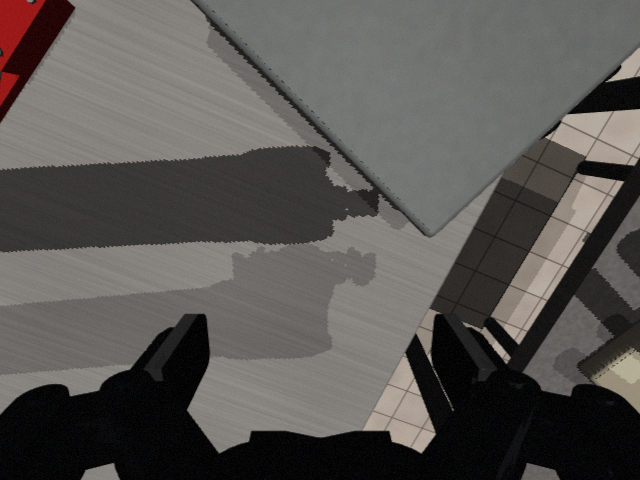

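The top view shows the narrow carrier near (360,250), with its fin at about (354,262) and its nose up. The wide carrier is near (443,230). The black receiver is at (237,203), mouth upward. I'll enlarge these.

```bash
python3 - <<'E'
import cv2
im=cv2.imread('pics/top0.png')
a=im[210:290,330:410];b=im[140:265,195:285]
cv2.imwrite('pics/c1.png',cv2.resize(a,None,fx=7,fy=7,interpolation=cv2.INTER_CUBIC))
b=cv2.convertScaleAbs(b,alpha=2,beta=20)
cv2.imwrite('pics/c2.png',cv2.resize(b,None,fx=4.8,fy=4.8,interpolation=cv2.INTER_CUBIC))
E
```

```text
(no output)
```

View pics/c1.png

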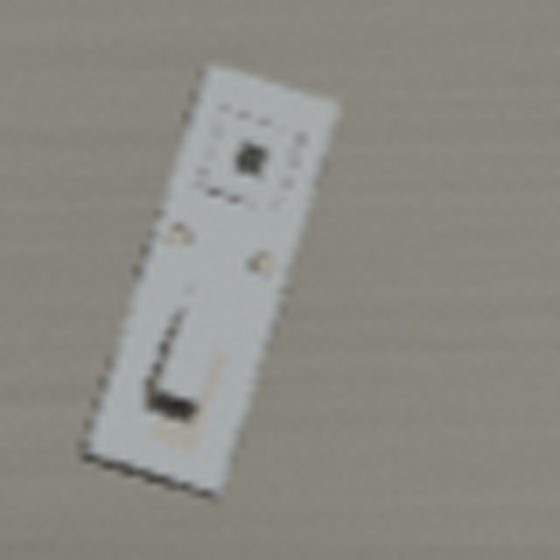

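View pics/c2.png

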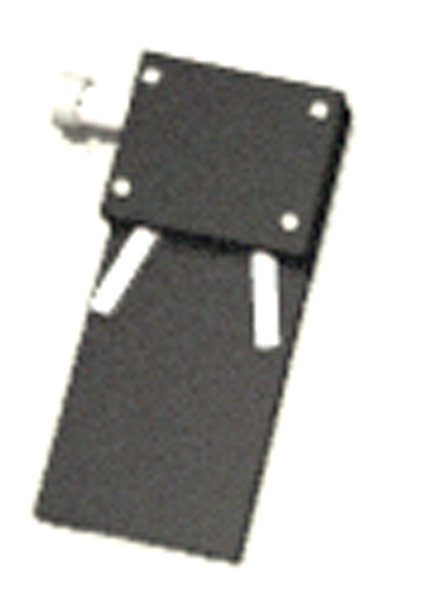

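```bash
cat > h.py <<'E'
import numpy as np,cv2
from scipy.optimize import least_squares
def ray(p,uv,z):
    K=np.array(p['mtx']);T=np.array(p['cam_to_world'])
    d=np.linalg.inv(K)@np.array([uv[0],uv[1],1.]);d=T[:3,:3]@np.array([d[0],-d[1],-d[2]])
    c=T[:3,3];return c+d*(z-c[2])/d[2]
def proj(p,X):
    K=np.array(p['mtx']);T=np.array(p['cam_to_world'])
    c=(np.atleast_2d(X)-T[:3,3])@T[:3,:3];c=np.c_[c[:,0],-c[:,1],-c[:,2]]
    q=c@K.T;return q[:,:2]/q[:,2:]
def fit(p,pts,uv,x0):
    pts=np.array(pts,float);uv=np.array(uv,float)
    def W(q):
        c,s=np.cos(q[2]),np.sin(q[2])
        return np.c_[q[0]+c*pts[:,0]-s*pts[:,1],q[1]+s*pts[:,0]+c*pts[:,1],pts[:,2]]
    r=least_squares(lambda q:(proj(p,W(q))-uv).ravel(),x0)
    return r.x,r.fun.reshape(-1,2)
E
python3 - <<'E'
from h import *
from workcell import bot
p=bot.camera_params('top')
f=lambda c,s,o:[( (x+.5)/s-.5+o[0],(y+.5)/s-.5+o[1]) for x,y in c]
c=f([(208,65),(340,105),(88,455),(218,492)],7,(330,210))
q,r=fit(p,[(.088,.02,.01),(.088,-.02,.01),(-.032,.02,.01),(-.032,-.02,.01)],c,[.3,-.1,-.2]);print(q,r.round(1).tolist())
c=f([(145,52),(342,92),(37,517),(240,562),(103,214),(308,254)],4.8,(195,140))
q,r=fit(p,[(.075,.045,.033),(.075,-.045,.033),(-.13,.045,.012),(-.13,-.045,.012),(0,.045,.033),(0,-.045,.033)],c,[.4,.15,-.2]);print(q,r.round(1).tolist())
E
```

```text
[ 0.47768314 -0.09474095 -0.32527633] [[0.0, -0.1], [-0.1, -0.1], [-0.3, -0.3], [0.3, 0.5]]
[ 0.62959365  0.14440663 -0.22389093] [[-0.2, -0.2], [1.0, -0.2], [-0.2, 0.2], [0.4, -0.2], [-0.5, 0.1], [-0.4, 0.4]]
```

>>> drive_tool(
  motion=[
    [44,-41,0,0],
    [44,-41,0,0],
    [44,-41,0,0],
    [44,-41,0,0],
    [44,-41,0,0],
    [44,-41,0,0],
    [44,-41,0,0],
    [44,-41,0,0],
  ],
  gripper=60,
)

```text
clock: 1.15
tcp_pos: [0.4516, -0.153, 0.1892]
tcp_rot: [0.982, 0.191, -0.001, -0.001]
wrist_force: [0.9, -1.2, 0.1]
finger_gap: 0.7
```

>>> drive_tool(
  motion=[
    [0,0,0,10.5],
    [0,0,0,10.5],
    [0,0,0,10.5],
    [0,0,0,9.5],
  ],
)

```text
clock: 1.65
tcp_pos: [0.4532, -0.1454, 0.1888]
tcp_rot: [0.985, -0.17, -0.002, -0.001]
wrist_force: [-0.2, -0.3, -1.0]
finger_gap: 0.701
```

```bash
python3 - <<'E'
from workcell import bot
import cv2,numpy as np
from h import *
p=bot.camera_params('wrist');np.save('w1.npy',p)
im=bot.grab_frame('wrist');cv2.imwrite('pics/w1.png',im)
d=proj(p,[[0.4777,-.0947,.05]]);print(d, p['cam_to_world'].round(3) if hasattr(p['cam_to_world'],'round') else 0)
E
```

```text
[[257.09403619 213.42516051]] [[-0.334  0.901  0.276  0.523]
 [-0.942 -0.319 -0.1   -0.168]
 [-0.002 -0.294  0.956  0.368]
 [ 0.     0.     0.     1.   ]]
```

View pics/w1.png

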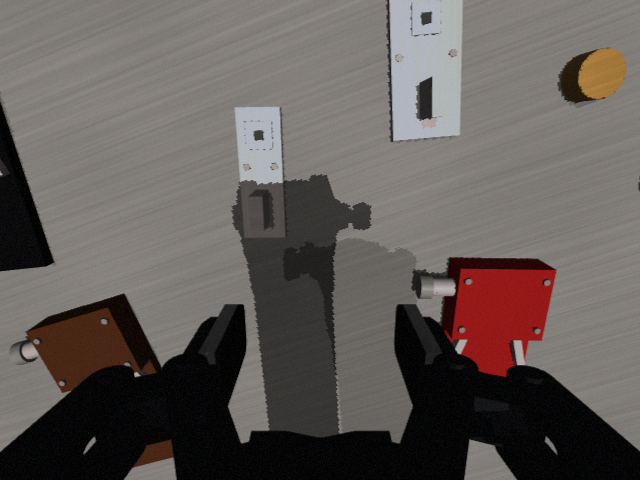

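The wrist view shows the narrow carrier's deck corners at (235,107), (281,107), (243,238) and (286,237).

```bash
python3 - <<'E'
from h import *
im=cv2.imread('pics/w1.png')[95:250,215:305]
cv2.imwrite('pics/w1c.png',cv2.resize(cv2.convertScaleAbs(im,alpha=1.5),None,fx=3.8,fy=3.8,interpolation=cv2.INTER_CUBIC))
p=np.load('w1.npy',allow_pickle=True).item()
q,r=fit(p,[(.088,.02,.01),(.088,-.02,.01),(-.032,.02,.01),(-.032,-.02,.01)],[(235,107),(281,107),(243,238),(286,237)],[.47,-.1,-.3]);print(q,r.round(1).tolist())
E
```

```text
[ 0.47740834 -0.09366472 -0.33526909] [[0.3, -0.1], [-0.4, -0.3], [1.0, -0.2], [-1.0, 0.6]]
```

View pics/w1c.png

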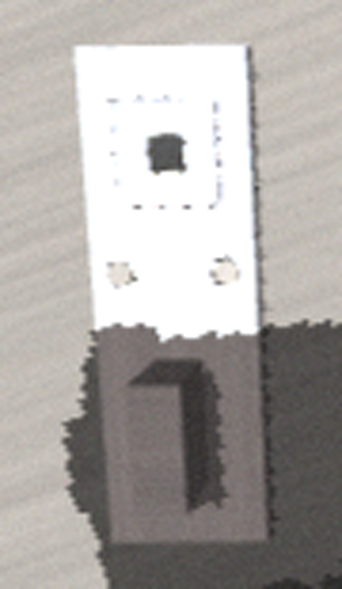

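>>> drive_tool(
  motion=[
    [6,-56,0,-0.6],
    [0,0,20,0],
    [0,0,40,0],
    [0,0,30,0],
    [0,0,0,0],
  ],
)

```text
clock: 2.33
tcp_pos: [0.4786, -0.0934, 0.0968]
tcp_rot: [0.987, -0.161, -0.001, -0.0]
wrist_force: [-0.4, -0.4, -0.0]
finger_gap: 0.705
```

>>> drive_tool(
  motion=[
    [0,0,40,0.3],
    [0,0,30,0],
    [0,0,4,0],
    [0,0,0,0],
  ],
)

```text
clock: 2.82
tcp_pos: [0.4833, -0.095, 0.0271]
tcp_rot: [0.987, -0.162, 0.003, 0.0]
wrist_force: [0.2, 0.1, 1.3]
finger_gap: 0.702
```

```bash
python3 - <<'E'
from workcell import bot
import cv2,numpy as np
print(bot.observe()['tcp_pos'])
im=bot.grab_frame('wrist');cv2.imwrite('pics/w2.png',im)
E
```

```text
[ 0.48328346 -0.09503364  0.02706218]
```

View pics/w2.png

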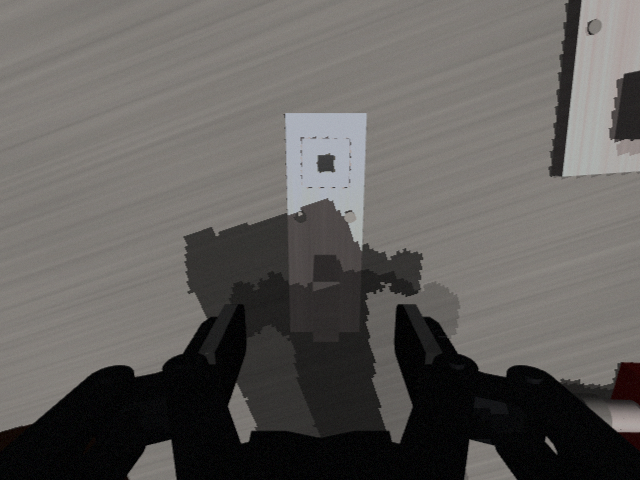

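>>> drive_tool(
  motion=[
    [-5.5,1,5.5,0],
    [0,0,0,0],
  ],
)

```text
clock: 3.12
tcp_pos: [0.4791, -0.0948, 0.0236]
tcp_rot: [0.987, -0.162, 0.005, 0.001]
wrist_force: [0.2, -0.6, 0.0]
finger_gap: 0.702
```

>>> drive_tool(
  motion=[
    [0,0,0,0],
    [0,0,0,0],
    [0,0,0,0],
    [0,0,0,0],
    [0,0,0,0],
    [0,0,0,0],
  ],
  gripper=5,
  grip_force=40,
)

```text
clock: 3.88
tcp_pos: [0.4798, -0.095, 0.0244]
tcp_rot: [0.987, -0.162, 0.006, 0.001]
wrist_force: [0.5, -0.4, 1.1]
finger_gap: 0.062
```

The opening of 5.3 mm is less than the 12 mm fin, so it may have missed. I'll look.

```bash
python3 - <<'E'
from workcell import bot
import cv2,numpy as np
print(bot.observe()['finger_gap'])
im=bot.grab_frame('wrist');cv2.imwrite('pics/w3.png',im)
im=bot.grab_frame('scene');cv2.imwrite('pics/s3.png',cv2.resize(im[160:300,180:360],None,fx=4,fy=4))
E
```

```text
0.06237171393317177
```

View pics/w3.png

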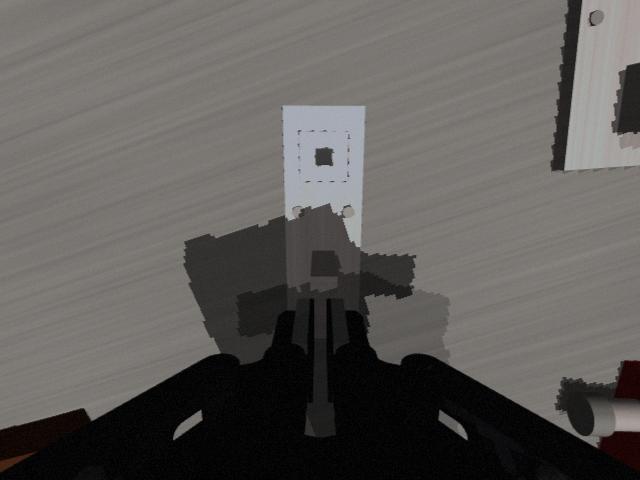

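View pics/s3.png

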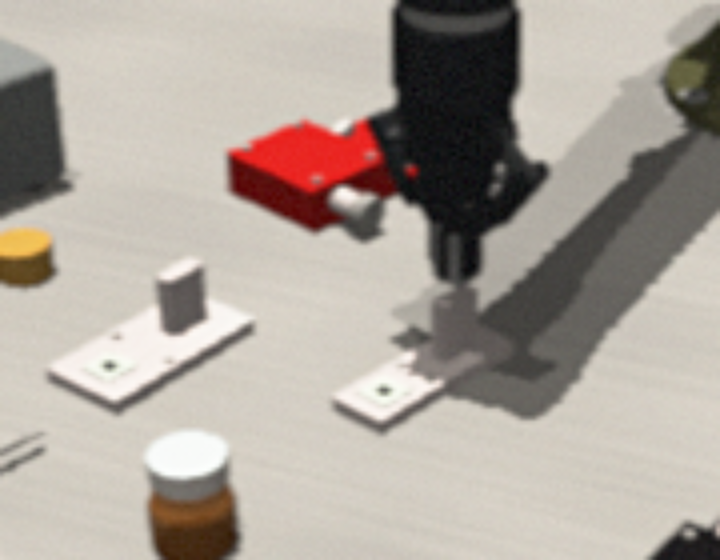

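```bash
python3 - <<'E'
from workcell import bot
from h import *
o=bot.observe();t=o['tcp_pos'];print(t)
for n in('scene','wrist'):
    p=bot.camera_params(n)
    q=proj(p,[t,t+[0,0,.019],[.4775,-.094,.05],[.4775,-.094,.01]])
    print(n,q.round(0).tolist())
    if n=='scene':print(((q-[180,160])*4).round(0).tolist())
E
```

```text
[ 0.47976846 -0.09495892  0.02439424]
scene [[293.0, 243.0], [293.0, 236.0], [293.0, 234.0], [294.0, 247.0]]
[[451.0, 331.0], [451.0, 305.0], [454.0, 294.0], [454.0, 349.0]]
wrist [[324.0, 282.0], [325.0, 298.0], [325.0, 309.0], [324.0, 277.0]]
```

```bash
python3 - <<'E'
import cv2,numpy as np
for n in('w2','w3'):
    im=cv2.imread(f'pics/{n}.png')[230:450,220:430].astype(float)
    im=(255*(im/255)**.45).astype('uint8')
    cv2.imwrite(f'pics/{n}c.png',cv2.resize(im,None,fx=2.7,fy=2.7,interpolation=cv2.INTER_CUBIC))
E
```

```text
(no output)
```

View pics/w3c.png

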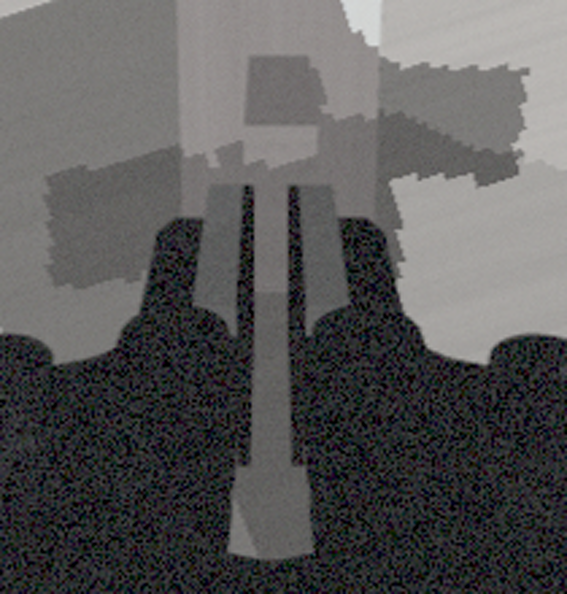

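View pics/w2c.png

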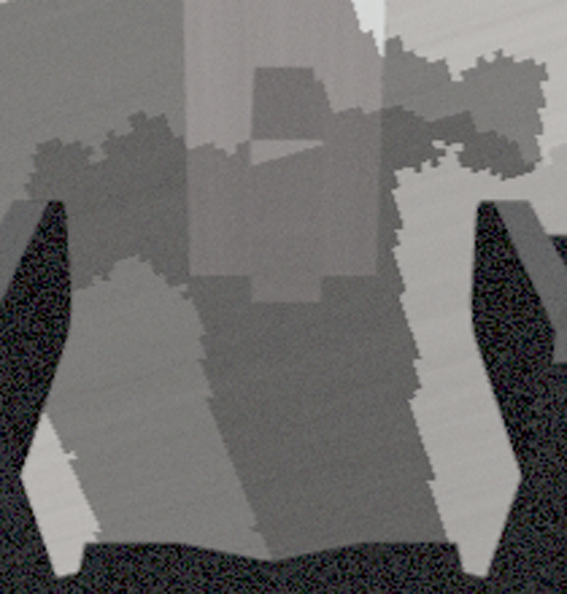

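```bash
python3 - <<'E'
from workcell import bot
from h import *
im=bot.grab_frame('scene')
a=im[190:280,250:340].astype(float);a=(255*(a/255)**.5).astype('uint8')
cv2.imwrite('pics/s4.png',cv2.resize(a,None,fx=6.5,fy=6.5,interpolation=cv2.INTER_CUBIC))
E
```

```text
(no output)
```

View pics/s4.png

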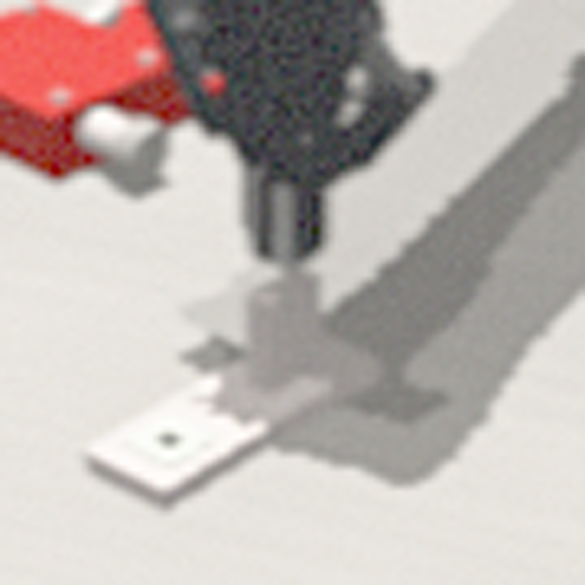

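```bash
python3 - <<'E'
from workcell import bot
from h import *
o=bot.observe();t=o['tcp_pos'];p=bot.camera_params('wrist')
x=np.array([np.cos(.325),-np.sin(.325),0])
for z in(.05,.055,.06,.065):
  b=np.array([t[0],t[1],z]);print(z,proj(p,[b-x*.011,b,b+x*.011]).round(0).tolist())
f=np.array([.4775,-.094,0])
print(proj(p,[f+x*.015+[0,0,.01],f+x*.015+[0,0,.05],f-x*.015+[0,0,.05],f+x*.088+[0,0,.01],f-x*.032+[0,0,.01]]).round(0).tolist())
# fin from pixels
for uv,z in(((324.6,276),.05),((325,338),.05),((323,251),.01),((324,106),.01)):
  w=ray(p,uv,z);print(w.round(4),(w-t)@x)
E
```

```text
0.05 [[325.0, 326.0], [325.0, 304.0], [325.0, 280.0]]
0.055 [[325.0, 332.0], [325.0, 309.0], [325.0, 285.0]]
0.06 [[325.0, 337.0], [325.0, 314.0], [325.0, 289.0]]
0.065 [[325.0, 343.0], [326.0, 319.0], [326.0, 294.0]]
[[324.0, 251.0], [325.0, 277.0], [325.0, 339.0], [324.0, 105.0], [324.0, 330.0]]
[ 0.4922 -0.0989  0.05  ] 0.013022945288135884
[ 0.4637 -0.0896  0.05  ] -0.016972153300601058
[ 0.4917 -0.0983  0.01  ] 0.012330803340392717
[ 0.5605 -0.1218  0.01  ] 0.08510915756147966
```

>>> drive_tool(
  motion=[
    [-2,2,0,0],
    [0,0,0,0],
    [0,0,0,0],
    [0,0,0,0],
    [0,0,0,0],
  ],
  gripper=60,
)

```text
clock: 4.65
tcp_pos: [0.477, -0.0964, 0.0244]
tcp_rot: [0.987, -0.162, 0.006, 0.001]
wrist_force: [-0.6, 0.7, 0.3]
finger_gap: 0.706
```

>>> drive_tool(
  motion=[
    [0,0,8,0],
    [0,0,8,0],
    [0,0,0,0],
  ],
)

```text
clock: 5.03
tcp_pos: [0.4769, -0.0963, 0.0069]
tcp_rot: [0.987, -0.162, 0.006, 0.001]
wrist_force: [0.6, 0.4, 0.7]
finger_gap: 0.702
```

```bash
python3 - <<'E'
from workcell import bot
from h import *
o=bot.observe();print(o['tcp_pos'],o['wrist_force'],o['tcp_rot'])
im=bot.grab_frame('scene')
g=lambda a:(255*(a/255.)**.5).astype('uint8')
a=cv2.resize(g(im[190:280,250:340]),(480,480),interpolation=cv2.INTER_CUBIC)
b=cv2.resize(g(bot.grab_frame('wrist')[230:450,220:430]),(315,330))
b=cv2.copyMakeBorder(b,0,150,0,0,0)
cv2.imwrite('pics/s5.png',np.hstack([a,b]))
E
```

```text
[ 0.47687874 -0.09634395  0.00690289] [0.55357904 0.41054896 0.74350392] [ 9.86755340e-01 -1.62110928e-01  5.75472707e-03  9.10894641e-04]
```

View pics/s5.png

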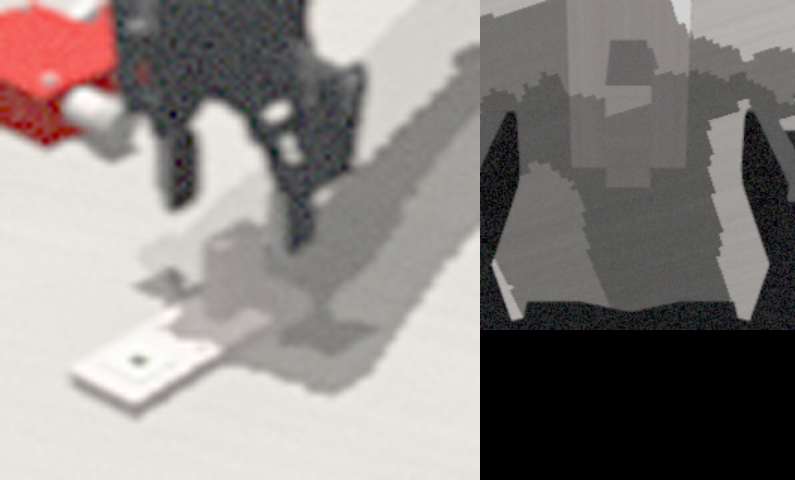

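>>> drive_tool(
  motion=[
    [0,0,6,0],
    [0,0,6,0],
    [0,0,0,0],
  ],
)

```text
clock: 5.5
tcp_pos: [0.4778, -0.0966, -0.0051]
tcp_rot: [0.987, -0.162, 0.007, 0.001]
wrist_force: [0.6, -0.0, 0.4]
finger_gap: 0.705
```

>>> drive_tool(
  motion=[
    [0,0,6,0],
    [0,0,2,0],
    [0,0,0,0],
  ],
)

```text
clock: 5.88
tcp_pos: [0.478, -0.0966, -0.0136]
tcp_rot: [0.987, -0.162, 0.007, 0.001]
wrist_force: [0.8, -0.8, 0.4]
finger_gap: 0.7
```

```bash
cat > look.py <<'E'
import sys
from workcell import bot
from h import *
o=bot.observe();print(o['tcp_pos'],o['wrist_force'],o['tcp_rot'],o['finger_gap'])
im=bot.grab_frame('scene')
g=lambda a:(255*(a/255.)**.5).astype('uint8')
x,y=int(sys.argv[2]),int(sys.argv[3])
a=cv2.resize(g(im[y:y+90,x:x+90]),(420,420),interpolation=cv2.INTER_CUBIC)
b=cv2.resize(g(bot.grab_frame('wrist')[90:450,150:460]),(362,420))
cv2.imwrite(f'pics/{sys.argv[1]}.png',np.hstack([a,b]))
E
python3 look.py s6 250 190
```

```text
[ 0.47803164 -0.09660633 -0.01361842] [ 0.82855905 -0.76567428  0.44548651] [ 0.98674741 -0.16212606  0.00660677  0.00102365] 0.699708633305549
```

View pics/s6.png

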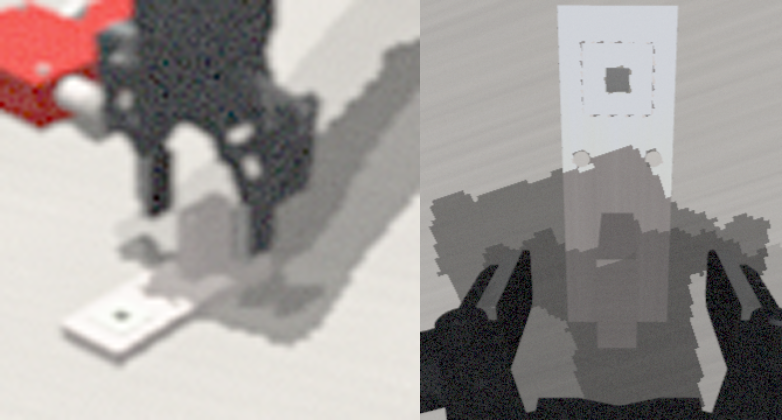

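The TCP reading is clearly biased, about 36 mm too low. The fin is now properly between the fingers, so I'll close.

>>> drive_tool(
  motion=[
    [0,0,0,0],
    [0,0,0,0],
    [0,0,0,0],
    [0,0,0,0],
    [0,0,0,0],
  ],
  gripper=4,
  grip_force=40,
)

```text
clock: 6.6
tcp_pos: [0.4784, -0.0967, -0.0131]
tcp_rot: [0.987, -0.162, 0.007, 0.001]
wrist_force: [0.6, 1.2, -1.0]
finger_gap: 0.133
```

```bash
python3 look.py s7 250 190
```

```text
[ 0.47843213 -0.09669868 -0.01309001] [ 0.57151436  1.15902346 -0.99477556] [ 0.98672777 -0.16222425  0.00709856  0.00109714] 0.13280263066120768
```

View pics/s7.png

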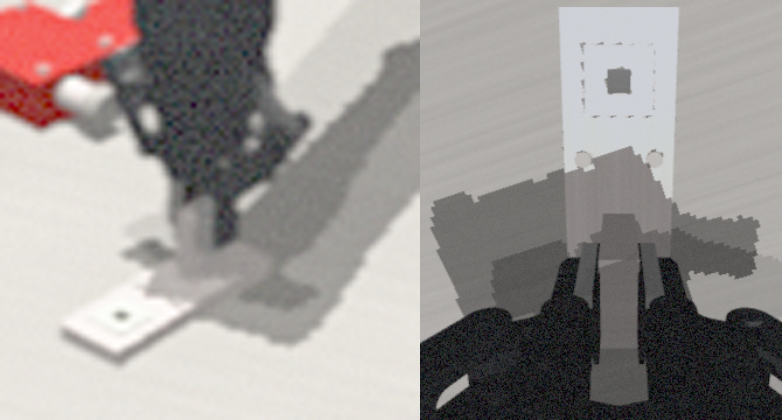

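>>> drive_tool(
  motion=[
    [0,0,-10,0],
    [0,0,-25,0],
    [0,0,-30,0],
    [0,0,0,0],
  ],
)

```text
clock: 7.2
tcp_pos: [0.476, -0.096, 0.0537]
tcp_rot: [0.987, -0.162, 0.006, 0.001]
wrist_force: [-0.4, -0.6, -2.6]
finger_gap: 0.134
```

>>> drive_tool(
  motion=[
    [-5,-30,0,0],
    [-7,-45,0,0],
    [-7,-45,0,0],
    [-7,-45,0,0],
    [-7,-45,0,0],
    [-5,-30,0,0],
    [0,0,0,-5.8],
    [0,0,0,0],
  ],
)

```text
clock: 8.2
tcp_pos: [0.5115, 0.1492, 0.0442]
tcp_rot: [0.994, -0.113, -0.001, 0.002]
wrist_force: [-0.7, 0.2, -2.6]
finger_gap: 0.129
```

```bash
python3 - <<'E'
from workcell import bot
from h import *
o=bot.observe();print(o['tcp_pos'],o['tcp_rot'],o['finger_gap'])
p=bot.camera_params('wrist');np.save('w8.npy',p)
cv2.imwrite('pics/w8.png',bot.grab_frame('wrist'));cv2.imwrite('pics/sc8.png',bot.grab_frame('scene'))
E
```

```text
[0.51152287 0.14918511 0.04421064] [ 9.93641410e-01 -1.12575915e-01 -6.58738855e-04  1.72572699e-03] 0.12865397634821013
```

View pics/w8.png

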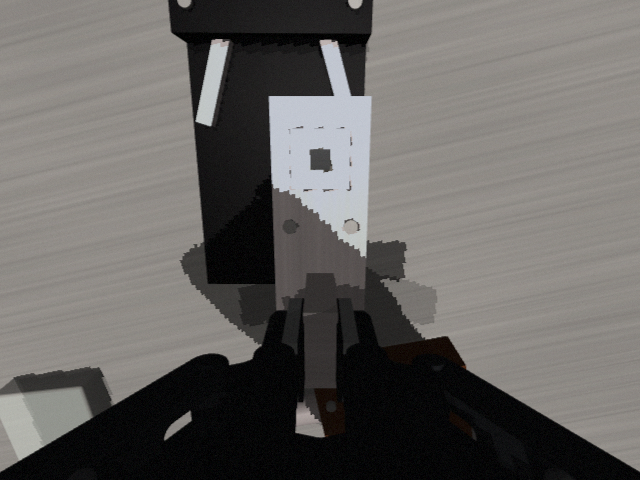

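View pics/sc8.png

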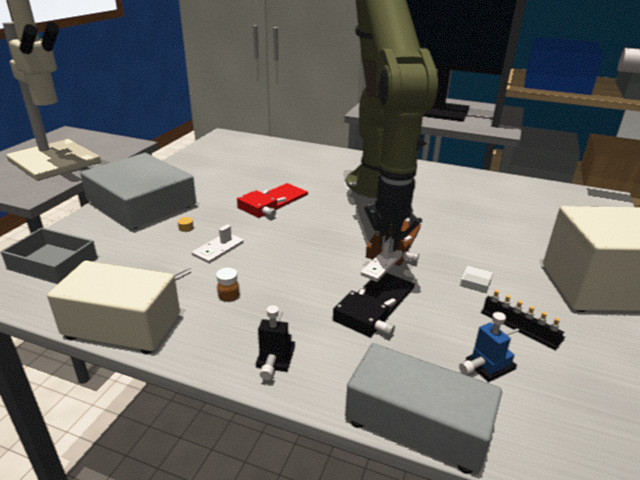

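```bash
cat > rel.py <<'E'
from h import *
def fitz(p,pts,uv,x0):
    pts=np.array(pts,float);uv=np.array(uv,float)
    def W(q):
        c,s=np.cos(q[2]),np.sin(q[2])
        return np.c_[q[0]+c*pts[:,0]-s*pts[:,1],q[1]+s*pts[:,0]+c*pts[:,1],pts[:,2]+q[3]]
    r=least_squares(lambda q:(proj(p,W(q))-uv).ravel(),x0);return r.x,r.fun.reshape(-1,2)
E
python3 - <<'E'
from rel import *
p=np.load('w8.npy',allow_pickle=True).item()
R,r=fit(p,[(0,.045,.033),(0,-.045,.033),(0,.045,.012),(0,-.045,.012),(-.13,.045,.012)],[(170,33),(371,33),(188,41),(366,41),(208,283)],[.63,.144,-.22]);print(R,r.round(1).tolist())
C,r=fitz(p,[(.088,.02,.01),(.088,-.02,.01),(-.032,.02,.01)],[(269,97),(371,96),(276,311)],[.52,.16,-.22,.05]);print(C,r.round(1).tolist())
d=C[:2]-R[:2];c,s=np.cos(R[2]),np.sin(R[2]);print('rel',d[0]*c+d[1]*s,-d[0]*s+d[1]*c,C[2]-R[2])
E
```

```text
[ 0.63002278  0.14674688 -0.22636863] [[0.3, -1.5], [1.1, -1.2], [-2.0, 1.0], [0.5, 1.4], [-0.0, 1.2]]
[ 0.51555453  0.15461036 -0.26868544  0.01417444] [[9.9, -4.3], [-10.2, 0.5], [0.4, 4.4]]
rel -0.11331280446902113 -0.018028422072607984 -0.04231680413061503
```

```bash
python3 - <<'E'
from rel import *
p=np.load('w8.npy',allow_pickle=True).item()
R=np.array([.6300,.1460,-.225])
z=.057+.01
a=ray(p,(269,97),z);b=ray(p,(371,96),z);l=ray(p,(275.5,300),z)
print(np.linalg.norm(a-b))
v=b-a;yaw=np.arctan2(v[0],-v[1])*-1
n=(a+b)/2;yaw1=np.arctan2(-(v[0]),v[1]); 
yl=np.arctan2(*(a-l)[[1,0]]);print('yaw from nose',np.arctan2(v[0],-v[1]),'side',yl)
for y in(yl,):
  f=n[:2]-.088*np.array([np.cos(y),np.sin(y)]);d=f-R[:2];c,s=np.cos(R[2]),np.sin(R[2]);print(f,'rel',d[0]*c+d[1]*s,-d[0]*s+d[1]*c,y-R[2])
E
```

```text
0.03915011366229249
yaw from nose -0.2159383504129452 side -0.229817744623233
[0.51047606 0.15233938] rel -0.1179255848090791 -0.020486960144162587 -0.004817744623233006
```

>>> drive_tool(
  motion=[
    [10,-20.5,0,0],
    [0,0,15,0],
    [0,0,12,0],
    [0,0,0,0],
  ],
)

```text
clock: 8.8
tcp_pos: [0.5251, 0.1621, 0.0143]
tcp_rot: [0.993, -0.118, -0.002, 0.003]
wrist_force: [0.9, 0.5, -2.5]
finger_gap: 0.134
```

```bash
python3 - <<'E'
from workcell import bot
from h import *
o=bot.observe();print(o['tcp_pos'],o['tcp_rot'],o['finger_gap'])
p=bot.camera_params('wrist');np.save('w9.npy',p)
im=bot.grab_frame('wrist');cv2.imwrite('pics/w9.png',(255*(im/255.)**.6).astype('uint8'))
E
```

```text
[0.52506057 0.16213174 0.01433343] [ 0.99302018 -0.11788183 -0.00163679  0.00348166] 0.1343494393180598
```

View pics/w9.png

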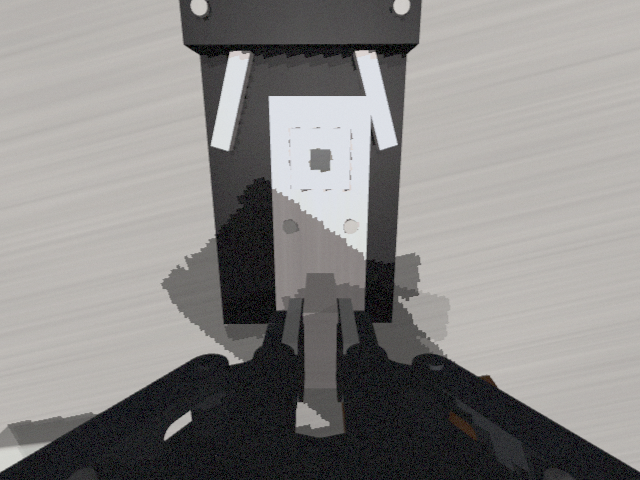

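```bash
cat >> rel.py <<'E'
def run(p,rec,nose,side,zu,R=None):
    if R is None:
        R,r=fit(p,[(0,.045,.033),(0,-.045,.033),(0,.045,.012),(0,-.045,.012),(-.13,.045,.012),(-.13,-.045,.012)],rec,[.63,.144,-.22]);print('R',R,r.round(1).tolist())
    z=zu+.01
    a=ray(p,nose[0],z);b=ray(p,nose[1],z);l=ray(p,side,z)
    v=b-a;y1=np.arctan2(v[0],-v[1]);y=np.arctan2(*(a-l)[[1,0]])
    n=(a+b)/2;f=n[:2]-.088*np.array([np.cos(y),np.sin(y)]);d=f-R[:2];c,s=np.cos(R[2]),np.sin(R[2])
    print('w',np.linalg.norm(v),'fin',f,'rel',d[0]*c+d[1]*s,-d[0]*s+d[1]*c,'dyaw side,nose',y-R[2],y1-R[2])
    dn=n[:2]-R[:2];print('nose rel',dn[0]*c+dn[1]*s,-dn[0]*s+dn[1]*c)
E
python3 - <<'E'
from rel import *
p=np.load('w9.npy',allow_pickle=True).item()
run(p,[(181,44),(420,44),(201,54),(408,54),(224,323),(392,322)],[(269,96.5),(371,96)],(275.5,300),.0274)
E
```

```text
R [ 0.62977638  0.14664493 -0.23184265] [[1.8, -0.5], [0.4, -1.2], [-1.7, 0.2], [-0.2, -0.5], [-1.1, 1.7], [0.3, 1.6]]
w 0.039039216796238806 fin [0.52411864 0.16539034] rel -0.10713799145473508 -0.00603323381338889 dyaw side,nose -0.00883359286618371 0.0010343219282967775
nose rel -0.019141424856377334 -0.00681057987582934
```

>>> drive_tool(
  motion=[
    [0,-6.5,0,-0.4],
    [0,0,6,0],
    [0,0,4,0],
    [0,0,0,0],
  ],
)

```text
clock: 9.35
tcp_pos: [0.5275, 0.1686, 0.005]
tcp_rot: [0.993, -0.115, -0.001, 0.003]
wrist_force: [-0.6, -0.3, -1.9]
finger_gap: 0.128
```

```bash
python3 - <<'E'
from workcell import bot
from h import *
o=bot.observe();print(o['tcp_pos'],o['tcp_rot'],o['wrist_force'])
p=bot.camera_params('wrist');np.save('w10.npy',p)
im=bot.grab_frame('wrist');cv2.imwrite('pics/w10.png',(255*(im/255.)**.6).astype('uint8'))
E
```

```text
[0.52754746 0.16856342 0.00496292] [ 9.93413247e-01 -1.14534484e-01 -5.13709954e-04  3.42175205e-03] [-0.57441427 -0.26356704 -1.94043169]
```

View pics/w10.png

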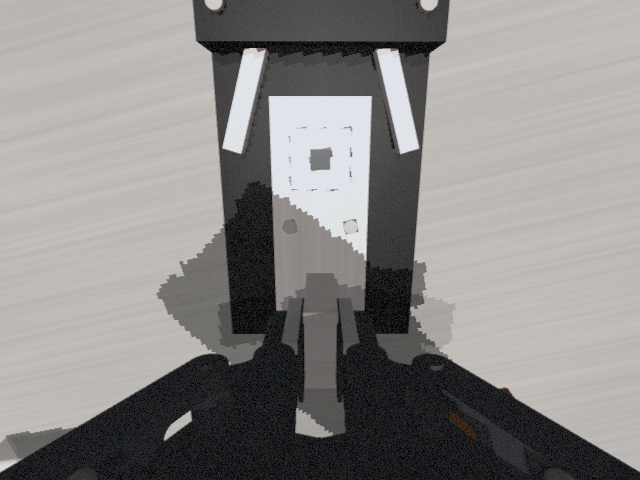

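>>> drive_tool(
  motion=[
    [0,0,4,0],
    [0,0,0,0],
  ],
)

```text
clock: 9.65
tcp_pos: [0.5278, 0.1684, 0.001]
tcp_rot: [0.993, -0.115, -0.0, 0.003]
wrist_force: [-0.4, -0.6, -2.6]
finger_gap: 0.13
```

>>> drive_tool(
  motion=[
    [0,0,1,0],
    [0,0,0,0],
  ],
)

```text
clock: 9.9
tcp_pos: [0.528, 0.1685, 0.0002]
tcp_rot: [0.993, -0.115, -0.0, 0.003]
wrist_force: [-0.9, 0.3, -1.5]
finger_gap: 0.13
```

>>> drive_tool(
  motion=[
    [0,0,1,0],
    [0,0,0,0],
  ],
)

```text
clock: 10.15
tcp_pos: [0.5281, 0.1687, -0.0001]
tcp_rot: [0.993, -0.115, 0.0, 0.003]
wrist_force: [-1.3, -0.5, 1.0]
finger_gap: 0.138
```

>>> drive_tool(
  motion=[
    [0,0,1,0],
    [0,0,0,0],
  ],
)

```text
clock: 10.4
tcp_pos: [0.5282, 0.1688, -0.0005]
tcp_rot: [0.993, -0.115, 0.0, 0.004]
wrist_force: [-2.1, -0.3, 1.7]
finger_gap: 0.133
```

>>> drive_tool(
  motion=[
    [4,0,0,0],
    [4,0,0,0],
    [0,0,0,0],
  ],
)

```text
clock: 10.78
tcp_pos: [0.537, 0.1674, -0.0005]
tcp_rot: [0.993, -0.114, 0.001, 0.003]
wrist_force: [-1.0, 0.3, 0.8]
finger_gap: 0.133
```

>>> drive_tool(
  motion=[
    [4,0,0,0],
    [3,0,0,0],
    [0,0,0,0],
  ],
)

```text
clock: 11.15
tcp_pos: [0.5444, 0.166, -0.0005]
tcp_rot: [0.993, -0.114, 0.001, 0.003]
wrist_force: [-0.5, 0.4, 1.8]
finger_gap: 0.128
```

```bash
python3 - <<'E'
from workcell import bot
from h import *
o=bot.observe();print(o['tcp_pos'],o['tcp_rot'],o['wrist_force'])
p=bot.camera_params('wrist');np.save('w11.npy',p)
im=bot.grab_frame('wrist');im=(255*(im/255.)**.6).astype('uint8');cv2.imwrite('pics/w11.png',cv2.resize(im[0:200,180:460],None,fx=2.8,fy=2.8,interpolation=cv2.INTER_CUBIC))
E
```

```text
[ 5.44373186e-01  1.65954839e-01 -4.97172553e-04] [ 9.93433970e-01 -1.14369166e-01  6.80062757e-04  2.85981307e-03] [-0.4618623   0.36858839  1.75732858]
```

View pics/w11.png

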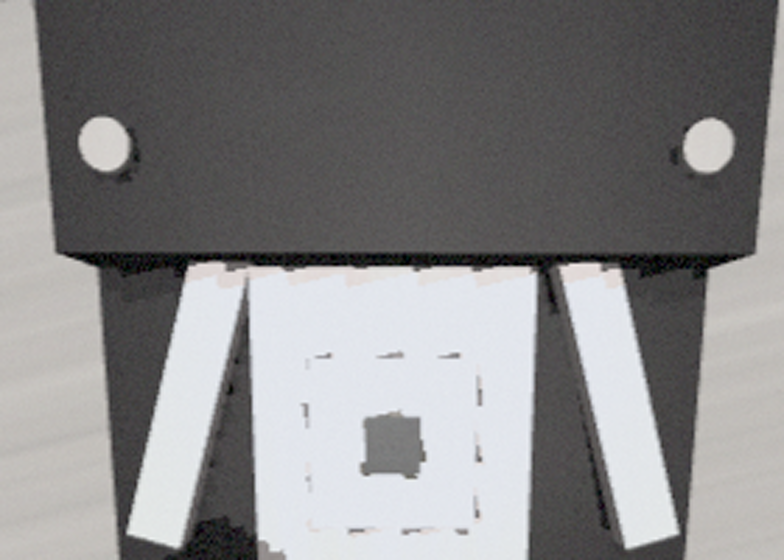

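>>> drive_tool(
  motion=[
    [0,1.3,0,0],
    [2,0,0,0],
    [3,0,0,0],
    [0,0,0,0],
  ],
)

```text
clock: 11.7
tcp_pos: [0.5492, 0.1637, -0.0005]
tcp_rot: [0.993, -0.114, 0.001, 0.003]
wrist_force: [-0.2, 0.4, 0.5]
finger_gap: 0.129
```

>>> drive_tool(
  motion=[
    [4,0,0,0],
    [4,0,0,0],
    [0,0,0,0],
  ],
)

```text
clock: 12.08
tcp_pos: [0.5577, 0.1615, -0.0005]
tcp_rot: [0.993, -0.114, 0.001, 0.003]
wrist_force: [0.0, -0.8, 0.7]
finger_gap: 0.13
```

```bash
cat > v.py <<'E'
import sys
from workcell import bot
from h import *
o=bot.observe();print(o['tcp_pos'],o['tcp_rot'],o['wrist_force'])
im=bot.grab_frame('wrist');im=(255*(im/255.)**.6).astype('uint8');cv2.imwrite(f'pics/{sys.argv[1]}.png',cv2.resize(im[0:280,180:460],None,fx=2.1,fy=2.1,interpolation=cv2.INTER_CUBIC))
E
python3 v.py w12
```

```text
[ 5.57682723e-01  1.61547669e-01 -4.81545976e-04] [ 9.93446796e-01 -1.14258481e-01  9.40897747e-04  2.75267323e-03] [ 0.04143372 -0.78392847  0.71845062]
```

View pics/w12.png

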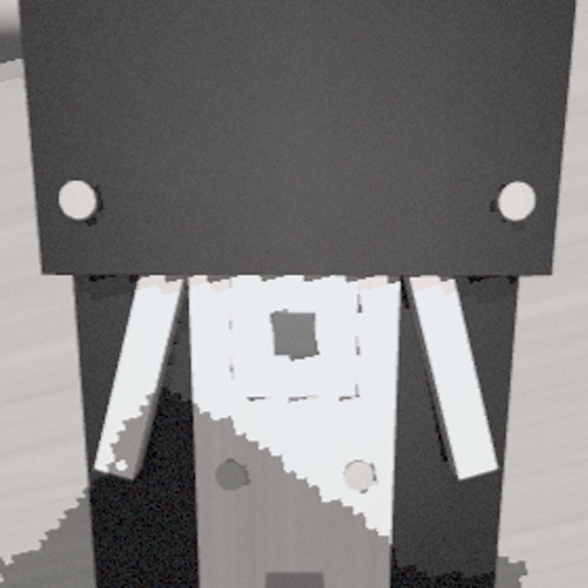

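>>> drive_tool(
  motion=[
    [3.5,0,0,0],
    [3.5,0,0,0],
    [3,0,0,0],
    [0,0,0,0],
  ],
)

```text
clock: 12.62
tcp_pos: [0.5678, 0.1592, -0.0005]
tcp_rot: [0.993, -0.114, 0.001, 0.003]
wrist_force: [-1.2, 0.8, 0.1]
finger_gap: 0.128
```

>>> drive_tool(
  motion=[
    [1,0,0,0],
    [0,0,0,0],
  ],
)

```text
clock: 12.88
tcp_pos: [0.5688, 0.159, -0.0005]
tcp_rot: [0.993, -0.114, 0.001, 0.003]
wrist_force: [-1.3, 1.2, 0.2]
finger_gap: 0.134
```

>>> drive_tool(
  motion=[
    [1,0,0,0],
    [0,0,0,0],
  ],
)

```text
clock: 13.12
tcp_pos: [0.5697, 0.1587, -0.0005]
tcp_rot: [0.993, -0.114, 0.001, 0.003]
wrist_force: [-1.0, 0.3, 0.4]
finger_gap: 0.131
```

>>> drive_tool(
  motion=[
    [1.3,0,0,0],
    [0,0,0,0],
  ],
)

```text
clock: 13.38
tcp_pos: [0.571, 0.1584, -0.0004]
tcp_rot: [0.993, -0.114, 0.001, 0.003]
wrist_force: [-0.7, 0.2, 1.4]
finger_gap: 0.129
```

>>> drive_tool(
  motion=[
    [1.3,0,0,0],
    [0,0,0,0],
  ],
)

```text
clock: 13.62
tcp_pos: [0.5724, 0.1581, -0.0005]
tcp_rot: [0.993, -0.114, 0.001, 0.003]
wrist_force: [-0.8, -0.1, 1.5]
finger_gap: 0.126
```

>>> drive_tool(
  motion=[
    [1.3,0,0,0],
    [0,0,0,0],
  ],
)

```text
clock: 13.88
tcp_pos: [0.5738, 0.1578, -0.0005]
tcp_rot: [0.993, -0.114, 0.001, 0.003]
wrist_force: [-1.5, 0.3, 1.4]
finger_gap: 0.126
```

>>> drive_tool(
  motion=[
    [1.3,0,0,0],
    [0,0,0,0],
  ],
)

```text
clock: 14.12
tcp_pos: [0.5752, 0.1575, -0.0005]
tcp_rot: [0.993, -0.114, 0.001, 0.003]
wrist_force: [-1.2, 0.0, 1.0]
finger_gap: 0.131
```

>>> drive_tool(
  motion=[
    [1.3,0,0,0],
    [0,0,0,0],
  ],
)

```text
clock: 14.38
tcp_pos: [0.5766, 0.1572, -0.0005]
tcp_rot: [0.993, -0.114, 0.001, 0.003]
wrist_force: [-0.8, 0.9, 0.4]
finger_gap: 0.126
```

>>> drive_tool(
  motion=[
    [1.3,0,0,0],
    [0,0,0,0],
  ],
)

```text
clock: 14.62
tcp_pos: [0.5779, 0.1568, -0.0005]
tcp_rot: [0.993, -0.114, 0.001, 0.003]
wrist_force: [-1.4, 0.3, 0.3]
finger_gap: 0.131
```

>>> drive_tool(
  motion=[
    [1.3,0,0,0],
    [0,0,0,0],
  ],
)

```text
clock: 14.88
tcp_pos: [0.5793, 0.1565, -0.0005]
tcp_rot: [0.993, -0.114, 0.001, 0.003]
wrist_force: [-1.2, 0.4, -0.2]
finger_gap: 0.136
```

>>> drive_tool(
  motion=[
    [1.3,0,0,0],
    [0,0,0,0],
  ],
)

```text
clock: 15.12
tcp_pos: [0.5807, 0.1562, -0.0005]
tcp_rot: [0.993, -0.114, 0.001, 0.003]
wrist_force: [-0.6, -0.1, 0.4]
finger_gap: 0.133
```

>>> drive_tool(
  motion=[
    [1.3,0,0,0],
    [0,0,0,0],
  ],
)

```text
clock: 15.38
tcp_pos: [0.5821, 0.1559, -0.0005]
tcp_rot: [0.993, -0.114, 0.001, 0.003]
wrist_force: [-0.9, 0.0, 0.4]
finger_gap: 0.134
```

>>> drive_tool(
  motion=[
    [1.3,0,0,0],
    [0,0,0,0],
  ],
)

```text
clock: 15.62
tcp_pos: [0.5835, 0.1556, -0.0005]
tcp_rot: [0.993, -0.114, 0.001, 0.003]
wrist_force: [-1.3, 0.4, 1.1]
finger_gap: 0.126
```

>>> drive_tool(
  motion=[
    [1.3,0,0,0],
    [0,0,0,0],
  ],
)

```text
clock: 15.88
tcp_pos: [0.5849, 0.1553, -0.0005]
tcp_rot: [0.993, -0.114, 0.001, 0.003]
wrist_force: [-0.8, 0.1, 0.1]
finger_gap: 0.127
```

>>> drive_tool(
  motion=[
    [1.3,0,0,0],
    [0,0,0,0],
  ],
)

```text
clock: 16.12
tcp_pos: [0.5862, 0.1549, -0.0005]
tcp_rot: [0.993, -0.114, 0.001, 0.003]
wrist_force: [-0.7, 0.0, 0.3]
finger_gap: 0.132
```

>>> drive_tool(
  motion=[
    [1.3,0,0,0],
    [0,0,0,0],
  ],
)

```text
clock: 16.38
tcp_pos: [0.5876, 0.1546, -0.0005]
tcp_rot: [0.993, -0.114, 0.001, 0.003]
wrist_force: [-2.1, 1.3, 1.6]
finger_gap: 0.137
```

>>> drive_tool(
  motion=[
    [0.7,0,0,0],
    [0,0,0,0],
  ],
)

```text
clock: 16.62
tcp_pos: [0.5883, 0.1544, -0.0005]
tcp_rot: [0.993, -0.114, 0.001, 0.003]
wrist_force: [-1.4, -0.5, 0.6]
finger_gap: 0.134
```

>>> drive_tool(
  motion=[
    [1.3,0,0,0],
    [0,0,0,0],
  ],
)

```text
clock: 16.88
tcp_pos: [0.5896, 0.1541, -0.0005]
tcp_rot: [0.993, -0.114, 0.001, 0.003]
wrist_force: [-0.6, -0.2, 0.7]
finger_gap: 0.128
```

>>> drive_tool(
  motion=[
    [1.3,0,0,0],
    [0,0,0,0],
  ],
)

```text
clock: 17.12
tcp_pos: [0.591, 0.1538, -0.0005]
tcp_rot: [0.993, -0.114, 0.001, 0.003]
wrist_force: [-0.1, 0.0, 1.2]
finger_gap: 0.13
```

>>> drive_tool(
  motion=[
    [1.3,0,0,0],
    [0,0,0,0],
  ],
)

```text
clock: 17.38
tcp_pos: [0.5925, 0.1534, -0.0005]
tcp_rot: [0.993, -0.114, 0.001, 0.003]
wrist_force: [-1.5, 0.2, -0.2]
finger_gap: 0.134
```

>>> drive_tool(
  motion=[
    [1.3,0,0,0],
    [0,0,0,0],
  ],
)

```text
clock: 17.62
tcp_pos: [0.5938, 0.1531, -0.0005]
tcp_rot: [0.993, -0.114, 0.001, 0.003]
wrist_force: [-0.3, -0.5, 1.3]
finger_gap: 0.126
```

>>> drive_tool(
  motion=[
    [1.3,0,0,0],
    [0,0,0,0],
  ],
)

```text
clock: 17.88
tcp_pos: [0.5952, 0.1528, -0.0005]
tcp_rot: [0.993, -0.114, 0.001, 0.003]
wrist_force: [-1.2, -0.2, 1.0]
finger_gap: 0.132
```

>>> drive_tool(
  motion=[
    [1.3,0,0,0],
    [0,0,0,0],
  ],
)

```text
clock: 18.12
tcp_pos: [0.5966, 0.1525, -0.0005]
tcp_rot: [0.993, -0.114, 0.001, 0.003]
wrist_force: [-1.6, 0.6, 1.1]
finger_gap: 0.129
```

>>> drive_tool(
  motion=[
    [1.3,0,0,0],
    [0,0,0,0],
  ],
)

```text
clock: 18.38
tcp_pos: [0.597, 0.1525, -0.0005]
tcp_rot: [0.993, -0.114, 0.0, 0.003]
wrist_force: [-1.9, 0.0, 2.1]
finger_gap: 0.129
```

```bash
python3 v.py w13; python3 v.py w14
```

```text
[ 5.96978244e-01  1.52487606e-01 -4.59625582e-04] [ 9.93485262e-01 -1.13919587e-01  3.12919745e-04  3.04369487e-03] [-1.93839489  0.02219895  2.12659099]
[ 5.96997520e-01  1.52470091e-01 -4.73725381e-04] [ 9.93485728e-01 -1.13915820e-01  3.41953391e-04  3.02945132e-03] [-2.08197959  0.9475249   1.77431844]
```

View pics/w14.png

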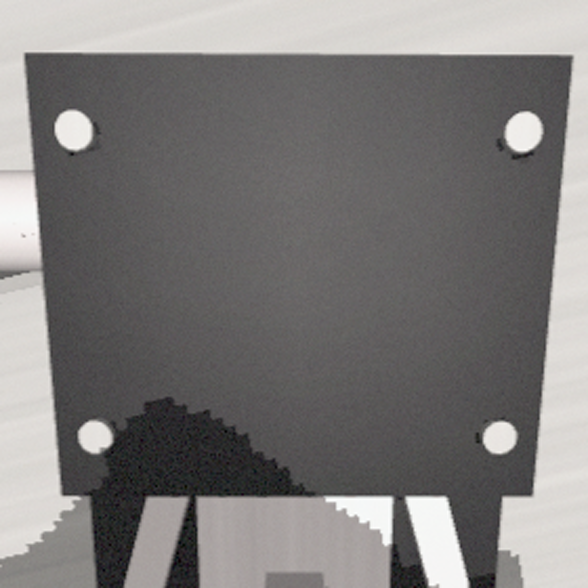

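>>> drive_tool(
  motion=[
    [0.8,0,0,0],
  ],
)

```text
clock: 18.6
tcp_pos: [0.5969, 0.1525, -0.0005]
tcp_rot: [0.993, -0.114, -0.0, 0.003]
wrist_force: [-6.5, 0.3, 5.3]
finger_gap: 0.129
```

>>> drive_tool(
  motion=[
    [1.3,0,0,0],
  ],
)

```text
clock: 18.73
tcp_pos: [0.5968, 0.1525, -0.0004]
tcp_rot: [0.994, -0.114, -0.002, 0.003]
wrist_force: [-7.4, 0.5, 6.9]
finger_gap: 0.128
```

>>> drive_tool(
  motion=[
    [2.2,0,0,0],
  ],
)

```text
clock: 18.85
tcp_pos: [0.5968, 0.1525, -0.0002]
tcp_rot: [0.994, -0.114, -0.004, 0.004]
wrist_force: [-11.9, 0.5, 8.7]
finger_gap: 0.131
```

>>> drive_tool(
  motion=[
    [0,0,0,0],
    [0,0,0,0],
  ],
)

```text
clock: 19.1
tcp_pos: [0.5969, 0.1525, 0.0002]
tcp_rot: [0.994, -0.114, -0.004, 0.004]
wrist_force: [-3.6, 0.5, 2.7]
finger_gap: 0.132
```

>>> drive_tool(
  motion=[
    [0.5,0,0,0],
  ],
)

```text
clock: 19.23
tcp_pos: [0.5968, 0.1525, 0.0001]
tcp_rot: [0.994, -0.114, -0.004, 0.004]
wrist_force: [-5.9, 1.0, 4.8]
finger_gap: 0.131
```

>>> drive_tool(
  motion=[
    [0,0,0,0],
    [0,0,0,0],
    [0,0,0,0],
    [0,0,0,0],
  ],
  gripper=45,
)

```text
clock: 19.73
tcp_pos: [0.599, 0.1511, -0.0005]
tcp_rot: [0.993, -0.114, -0.002, 0.004]
wrist_force: [0.8, -0.6, -0.4]
finger_gap: 0.523
```

```bash
python3 look.py s15 340 220;python3 v.py w15
```

```text
[ 5.98966943e-01  1.51060500e-01 -5.38190010e-04] [ 0.84626146 -0.60439659 -0.42877931] [ 0.99345649 -0.11411044 -0.00247086  0.00411249] 0.5234506145025458
[ 5.98867202e-01  1.51116705e-01 -5.05536703e-04] [ 0.9934582  -0.11409332 -0.00254485  0.00412844] [ 0.06292084  0.33272546 -0.09995273]
```

View pics/s15.png

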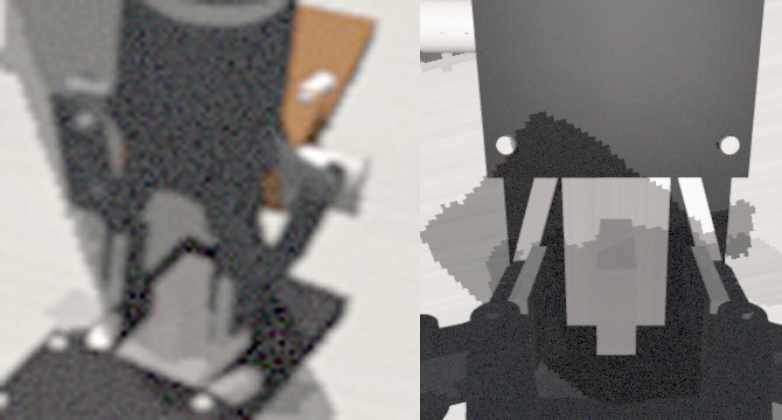

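>>> drive_tool(
  motion=[
    [0,0,-10,0],
    [0,0,-30,0],
    [0,0,-50,0],
    [0,0,-30,0],
    [0,0,0,0],
  ],
)

```text
clock: 20.5
tcp_pos: [0.5997, 0.1528, 0.1255]
tcp_rot: [0.994, -0.114, -0.002, 0.004]
wrist_force: [0.6, 1.0, -0.3]
finger_gap: 0.527
```

```bash
python3 - <<'E'
from workcell import bot
from h import *
o=bot.observe();print(o['tcp_pos'],o['tcp_rot'],o['wrist_force'])
p=bot.camera_params('wrist');np.save('w16.npy',p)
im=bot.grab_frame('wrist');im=(255*(im/255.)**.6).astype('uint8');cv2.imwrite('pics/w16.png',cv2.resize(im[50:330,180:480],None,fx=2.1,fy=2.1,interpolation=cv2.INTER_CUBIC))
E
```

```text
[0.59972311 0.15276158 0.12546978] [ 0.99352582 -0.11352649 -0.0019616   0.00378653] [ 0.56082496  0.95796726 -0.2890099 ]
```

View pics/w16.png

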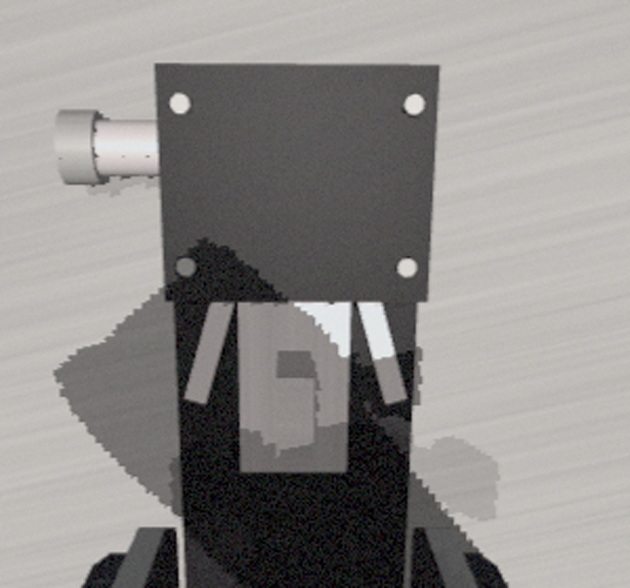

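```bash
python3 - <<'E'
from h import *
p=np.load('w16.npy',allow_pickle=True).item()
g=lambda x,y:((x+.5)/2.1-.5+180,(y+.5)/2.1-.5+50)
R,r=fit(p,[(.075,.045,.033),(.075,-.045,.033),(0,.045,.033),(0,-.045,.033)],[g(155,64),g(439,66),g(166,301),g(428,301)],[.63,.144,-.22]);print(R,r.round(1).tolist())
c,s=np.cos(R[2]),np.sin(R[2])
for q in((240,472),(347,472)):
  w=ray(p,g(*q),.022);d=w[:2]-R[:2];print(d[0]*c+d[1]*s,-d[0]*s+d[1]*c)
E
```

```text
[ 0.62972811  0.14680881 -0.22916035] [[-0.7, -0.3], [1.0, -0.9], [-0.7, 0.7], [0.4, 0.8]]
-0.0658778699173532 0.021156262988659042
-0.06590621893778686 -0.019266725935254823
```

```bash
python3 -c "
from workcell import bot
print(bot.hand_in())"
```

```text
the job is handed in; nothing more can be done
None
```

I gripped the narrow carrier by its fin, laid it on the black receiver's apron and slid it nose first into the channel until it met firm resistance. I then let go, raised the gripper about 125 mm and handed the job in at about 20.5 s.

**Last checks**
- **Position:** the final wrist picture puts the nose about 54 mm inside the mouth. It is about 1 mm off centre, with no visible yaw, and the gripper is clear of it.
- **Contact force:** the carrier slid with only about 1 N of noise, then stopped advancing. The highest push I read there was about 12 N horizontally. I only saw the force at the end of each move, so short peaks between readings are not ruled out.
- **Other things on the bench:** I never went near the wide carrier or the loose items, but I took no final overview picture to confirm it.

**What failed or disagreed**
- **First grasp:** it closed above the fin. The reported tool height read about 36 mm lower than the fingertips looked in the pictures. I corrected the height by eye and the second grasp held.
- **The stop itself:** I could not see it. I take the resistance for the stop from where it came (within the 30–62 mm range) and the lack of side force. I did not clearly see the buffer yield when I pushed, because the tool tilted slightly instead of advancing.

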